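Set the filter turret to three dots and open the shutter

TASK

On the filter unit, gently push the upright tab of the round turret around until the tab points at the three-dot mark of the ring, and only then push the shutter's tab along its rails, away from the robot, until the shutter is fully open. Only push with the fingers: do not pinch or lift anything, leave the unit standing where it is, and leave the things around it where they lie.

Things in the scene. Friction and masses are not known exactly. Their poses are not given: they have to be found in the camera images.
- filter_unit: the filter unit: a loose base plate of dark steel, about 2 kg, 166 mm (x) by 236 mm (y), upper face 16 mm above the worktop, on rubber feet; friction holds it against pushes of about 10 N. Origin: centre of its underside; x away from the robot at yaw 0, y left, z up. On it: the turret with its ring at (0, 35) mm, the shutter at y = -88 mm.
- turret_axis (a point): point on the turret's upright axis, 49 mm above the worktop. The turret is an aluminium disc, 86 mm in diameter, upper face 32 mm above the worktop, with six round glass filters and a low hub (37 mm high). It turns more than half a turn both ways, takes about 0.1 N m (2 N at the tab) and stays where it is left; no clicks.
- turret_tab (a point): the turret's only tab, also its pointer: an upright aluminium bar at the rim, 18 mm long radially by 10 mm across, standing from the disc to 62 mm above the worktop. The point lies at its middle, 50 mm from the axis and 49 mm above the worktop. A small nose at its foot points outward at the ring.
- three_dot_mark (a point): where the middle of the tab (point turret_tab) must come: 50 mm from the turret's axis towards the three-dot mark; only the horizontal place counts. The mark, 68 mm from the axis on the flat black ring round the turret (156 mm across, 17 mm high), is three raised 7 mm dots in a row along the ring. The ring has six marks, one to six dots, 60 degrees apart anticlockwise, and may stand at any angle.
- shutter_tab (a point): the shutter's tab: an upright steel plate on the sliding blade, 8 mm thick along the slide, 22 mm wide across, top 58 mm above the worktop. The point lies at its middle, 49 mm above the worktop. The blade, upper face 24 mm above the worktop, lies between two rails 27 mm high and 32 mm apart, and slides along the unit's x axis.
- shutter (a joint): travel of the shutter blade in m along the unit's +x (away from the robot): 0 closed, 0.040 fully open against its stop. Slides with about 1.5 N of friction and stays where it is left.
- loose_tweezers: bystander: steel tweezers, 126 mm long, 9 mm high, lying in front of the unit. Origin: centre of its underside.
- loose_window_cap: bystander: round flat cap, 61 mm in diameter, 13 mm high, behind the unit. Origin: centre of its underside.
- loose_kf_ring_1: bystander: vacuum centring ring, 41 mm in diameter, 14 mm high, right of the unit. Origin: centre of its underside.
- loose_post_holder: bystander: black upright post holder, 25 by 40 mm, 51 mm high, left of the unit. Origin: centre of its underside.
- loose_m6_screw_3: bystander: cap screw, 27 mm long, 10 mm high, lying behind the unit. Origin: centre of its underside.

How it is judged:
On the way, in this order (a step that is already met when the one before it is completed fails the run):
1. the turret's tab points at the three-dot mark while the shutter is still closed (horizontal distance between turret_tab and three_dot_mark below 0.007 m and value of joint shutter below 0.015 m), for 0.2 s.
2. the shutter is fully open (value of joint shutter above 0.035 m), for 0.2 s.
At the end, for the whole second after the job is handed in: The middle of the turret's tab is within 7 mm (about 8 degrees) of the three-dot place, the shutter is open to within 5 mm of its stop, and the unit stands flat and still on the worktop (horizontal distance between turret_tab and three_dot_mark below 0.007 m and value of joint shutter above 0.035 m and height (world z) of filter_unit below 0.006 m and angle between filter_unit's own z axis and vertical below 0.05 rad and linear speed of filter_unit below 0.01 m/s); the robot touches nothing.
It fails at once if the shutter is opened (over 15 mm) while the tab is not at the three-dot mark (value of joint shutter above 0.015 m and horizontal distance between turret_tab and three_dot_mark above 0.013 m).
It fails at once if the unit is lifted or tipped (height (world z) of filter_unit above 0.012 m or angle between filter_unit's own z axis and vertical above 0.12 rad).
It fails at once if the unit is shoved more than 30 mm (distance of filter_unit from where it was at the start of the episode above 0.03 m).
It fails at once if the turret is pinched or forced (over 25 N) (contact force between the fingers and turret above 25 N).
It fails at once if a bystander is moved more than 20 mm or lifted (distance of any of loose_tweezers, loose_window_cap, loose_kf_ring_1, loose_post_holder, loose_m6_screw_3 from where it was at the start of the episode above 0.02 m).
It also fails if it takes over 61 s, if anything falls off the work surface, if the arm or the gripper's body presses on something with over 40 N, if the wrist force passes 120 N, or if a joint passes its speed limit or range.

ROBOT

A 6-joint arm with a two-finger parallel gripper is mounted at the origin on a cart in front of the work surface, level with it; the furniture and walls round the work are solid. World frame = base frame: x ahead of the robot, y to its left, z up, the work surface at z = 0. Lengths are in m, angles in rad, forces in N, time in s.
With the tool pointing down it reaches from about 0.375 to 0.9 m from the base axis. Payload 3.1 kg.
Tool frame: the origin (TCP) lies at the very end of the fingers, on their centre line; the grasp point (between the pads) lies 19 mm behind it (arm.pinch_z is the distance from the TCP to the grasp point, in m); z points along the fingers, y is the line along which they close (so a half turn about z gives the same grasp; the last joint's range is limited). The gripper opens to 85 mm and grips with 20 to 120 N. Pads are 22 mm wide; open, the fingers measure 114 mm over their backs; the gripper's body (76 mm by 85 mm) begins 54 mm behind the grasp point. The pads swing forward as they close: fully open they stand 13 mm farther back than shut.
Start: joints at [0.961, 0.527, 1.433, -0, 1.181, -0.178], TCP at [0.262, 0.568, 0.231] pointing down, gripper open.
Joint ranges: [-3.08, 3.08], [-0.75, 2.2], [0.22, 2.44], [-1.43, 4.57], [0, 2.65], [-2.85, 2.85]. Speed limits (rad/s): [2.79, 2.79, 3.14, 3.14, 3.14, 3.14].

INTERFACE

Orientations are given as a 3x3 rotation matrix whose columns are the frame's x, y, z axes.
In Python, from rig import arm, cams, job gives the robot as it stands.
- The arm moves only by the tool arm_command, never from a script. Its argument "motion" is text: rows parted by semicolons, each of 7 numbers parted by spaces: the shift along the tool's x, y, z in mm, then the turn, a rotation vector about the tool's x, y, z in degrees, then the closure, from 0 (fully open) to 1 (shut). In form: dx dy dz wx wy wz fingers; .... A call has 1 to 20 rows; each row is the pose to reach, as a shift and turn from the pose commanded when the call began, along the tool's axes at that moment; what a row does not reach only later rows make up. A row lasts 1/12 s, in which the tool goes at most 41.7 mm and 7.16 degrees, less where a joint would pass 70% of its speed; a pose out of reach is approached as far as the arm can. A call with a gripper value outside its range is refused whole. The fingers move at their own pace and stop on an object; "grip_force" is the grip in N (left out, the last holds). Time passes only in rows, so rows that repeat a pose let the fingers close. It gives the time, the measured TCP pose, the force, the opening and the grip force at its end, in the units of the state.
- arm.state(): the state, without advancing time (a new reading comes with each control period).
- cams.snapshot(name): name is "scene" or "top" or "wrist"; returns a dict with "color" (420x560x3 uint8, blue, green, red), "fov_y" (degrees; the focal length in pixels is half the picture's height over the tangent of half this angle, whatever the lens; pixels are square), "cx", "cy" (the principal point, pixels), "rvec" (rotation vector, rad) and "tvec" (3), from world to camera coordinates, as OpenCV has them; the wrist camera has in their place "hand_eye" (4x4, takes a point from camera to tool coordinates, whose origin is the TCP and whose axes are the flange's). Camera axes: x right, y down, z forward; pixel columns grow to the right and rows downward; lengths in m; the calibration is good to about 2 mm. A picture is of the moment at which its call begins: read the wrist's pose just before it. There is no depth.
- job.sign_off(): hands the job in; it is judged then, once.
Trained networks look in the newest picture that a camera, given by its name, has taken for a name from the list of things; names that differ only in an ending like _2 or _b are one class to them, and where a whole thing is asked for, a point or a joint stands for the part that bears it (a point fixed in the world has none). Each returns a list of dicts, best first, with "confidence" (0 to 1); they miss things now and then, are a little off and sometimes report something else, mostly with a low value. They report only what shows in the picture. A call takes as long as a camera call.
- cams.trace(label, camera): "region" (420x560 bool, what is visible of it) and "extent" ([left, top, width, height] in pixels, round what is visible of it).
- cams.place_of(label, camera): "location" ([row, column] in pixels: a listed point, or the origin of a listed thing).
The state is a dict: "time_s": time; "joint_pos": joint angles; "dq": joint speeds; "tau": joint torques, N m; "ee_pos": TCP position; "tool_rot": TCP orientation; "ft_force": force on the tool from outside, world axes, zero at the start; "wrist_torque": the same for the moment, N m; "opening": opening from 0.0 (shut) to 1.0 (fully open); "grasp_force": force on a finger pad.
Only numpy, scipy, OpenCV 4.12 (cv2) and the standard library are available. Lean on these libraries where they do the work, as an engineer would, in place of code of your own. Each camera call takes 0.05 s, during which the arm holds its last target. There are 200 camera calls.

## Working session

There is one attempt and no reset: what is moved stays moved. The work goes in short steps, Python scripts to look and compute and a tool call to move; the robot and the scene stay as the last step left them, time stands still between calls to the robot, and variables do not carry over. Pictures are saved under pics/ and viewed, at most 10 in all, crops included, and the job is handed in when it is done.

Besides the shell and the picture viewer there is one more tool, called after "Request:" as name(argument=value, ...) on one line, values as JSON. arm_command: Moves the arm, as the interface text tells. Its arguments: {"type":"object","properties":{"motion":{"type":"string"},"grip_force":{"type":"number"}},"required":["motion"]}

```bash
mkdir -p pics; ls
cat > h.py <<'E'
import numpy as np, cv2
from rig import arm, cams, job
def ray(s,row,col):
    f=s["color"].shape[0]/2/np.tan(np.radians(s["fov_y"])/2)
    d=np.array([(col-s["cx"])/f,(row-s["cy"])/f,1.])
    if "hand_eye" in s:
        st=s["st"]; H=np.array(s["hand_eye"]); R=np.array(st["tool_rot"]);p=np.array(st["ee_pos"])
        return R@H[:3,3]+p, R@H[:3,:3]@d
    R=cv2.Rodrigues(np.array(s["rvec"],float))[0]; return -R.T@np.array(s["tvec"]).ravel(), R.T@d
def at(s,row,col,z):
    o,d=ray(s,row,col); return o+d*(z-o[2])/d[2]
def snap(n):
    st=arm.state(); s=cams.snapshot(n); s["st"]=st; return s
Z=dict(filter_unit=0,turret_axis=.049,turret_tab=.049,three_dot_mark=.049,shutter_tab=.049,loose_tweezers=0,loose_window_cap=0,loose_kf_ring_1=0,loose_post_holder=0,loose_m6_screw_3=0)
def locate(s,n,names=Z):
    for k in names:
        for r in cams.place_of(k,n)[:2]:
            print(n,k,np.round(r["confidence"],2),np.round(r["location"]),np.round(at(s,*r["location"],Z[k])*1000,1))
E
python3 - <<'E'
from h import *
for n in("top","scene"):
    s=snap(n); cv2.imwrite(f"pics/{n}0.png",s["color"]); locate(s,n)
print(arm.state())
E
```

```text
pics
top filter_unit 0.83 [225. 292.] [504.  268.2   0. ]
top turret_axis 0.74 [219. 272.] [511.3 303.9  49. ]
top turret_tab 0.91 [191. 274.] [562.  299.5  49. ]
top three_dot_mark 0.84 [236. 297.] [481.6 258.3  49. ]
top shutter_tab 0.89 [227. 340.] [498.7 182.9  49. ]
top loose_tweezers 0.62 [282. 280.] [396.6 288.7   0. ]
top loose_window_cap 0.69 [148. 275.] [648.6 302.    0. ]
top loose_kf_ring_1 0.51 [214. 371.] [525.5 120.7   0. ]
top loose_post_holder 0.81 [200. 201.] [549.3 439.6   0. ]
top loose_m6_screw_3 0.36 [165. 318.] [618.3 219.6   0. ]
scene filter_unit 0.81 [246. 262.] [507.  267.7   0. ]
scene turret_axis 0.63 [211. 250.] [515.6 306.   49. ]
scene turret_tab 0.56 [206. 272.] [553.2 292.3  49. ]
scene three_dot_mark 0.97 [233. 253.] [481.8 257.8  49. ]
scene shutter_tab 0.83 [254. 289.] [490.1 180.9  49. ]
scene loose_tweezers 0.92 [269. 205.] [402.1 285.5   0. ]
scene loose_tweezers 0.5 [287. 332.] [524.4 120.5   0. ]
scene loose_window_cap 0.96 [206. 306.] [642.4 299.3   0. ]
scene loose_window_cap 0.27 [288. 333.] [524.1 117.9   0. ]
scene loose_kf_ring_1 0.95 [
[... 308 characters left out ...]
185e-05,
        1.18138445e+00, -1.78498658e-01]), 'dq': array([-0.00068106,  0.001612  ,  0.00156547, -0.00125835, -0.00044799,
        0.001157  ]), 'tau': array([ 6.06231242e-04, -4.42333603e+01, -1.78426087e+01, -1.01927203e-04,
        7.75397366e-04,  7.19865341e-06]), 'ee_pos': array([0.26153776, 0.56764987, 0.23133122]), 'tool_rot': array([[-9.08222893e-01,  4.18486768e-01,  5.02100853e-05],
       [ 4.18486770e-01,  9.08222892e-01,  3.91669035e-05],
       [-2.92111181e-05,  5.65845348e-05, -9.99999998e-01]]), 'ft_force': array([-0.34966438,  0.75020526,  0.21400055]), 'wrist_torque': array([-0.01296836,  0.01505188, -0.02969901]), 'grasp_force': 0.0, 'opening': 1.0014325487580036}
```

Run:
```python
import cv2
t=cv2.imread("pics/top0.png")[130:300,180:400]; cv2.imwrite("pics/top0c.png",cv2.resize(t,None,fx=3.5,fy=3.5,interpolation=cv2.INTER_CUBIC))
t=cv2.imread("pics/scene0.png")[150:310,180:370]; cv2.imwrite("pics/scene0c.png",cv2.resize(t,None,fx=3.7,fy=3.7,interpolation=cv2.INTER_CUBIC))
```

```text
(no output)
```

View pics/top0c.png

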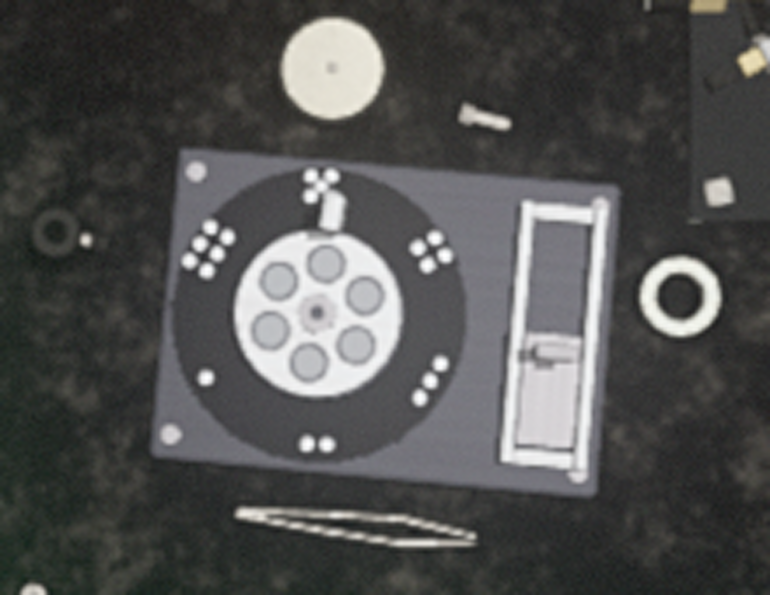

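View pics/scene0c.png

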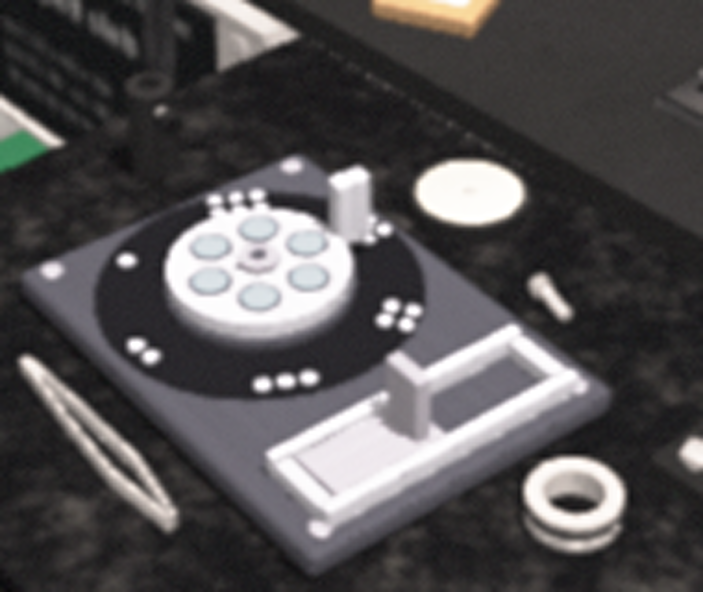

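The top view shows the unit at a yaw of about -5°. The tab points nearly +x at crop pixel (332,211), the three-dot mark is at (430,381), and the shutter is closed at (550,355). I'll turn the tab about 118° clockwise, starting by moving above its left side with the fingers shut.

Request:
arm_command(motion="-185 -43 15 0 0 -10 1; -371 -86 31 0 0 -20 1; -371 -86 31 0 0 -20 1; -371 -86 31 0 0 -20 1; -371 -86 31 0 0 -20 1; -371 -86 31 0 0 -20 1; -371 -86 31 0 0 -20 1; -371 -86 31 0 0 -20 1; -371 -86 31 0 0 -20 1; -371 -86 31 0 0 -20 1; -371 -86 31 0 0 -20 1; -371 -86 31 0 0 -20 1; -371 -86 31 0 0 -20 1; -371 -86 31 0 0 -20 1", grip_force=30)

```text
time_s: 2.27
ee_pos: [0.5608, 0.3357, 0.2005]
tool_rot: [[-0.997, 0.08, -0.001], [0.08, 0.997, 0.0], [0.001, 0.0, -1.0]]
ft_force: [-0.7, -0.7, 0.3]
opening: -0.0
grasp_force: 0.0
```

Run:
```python
from h import *
s=snap("wrist"); cv2.imwrite("pics/w1.png",s["color"]); print(np.round(s["hand_eye"],3)); locate(s,"wrist",list(Z)[:5])
st=s["st"];print(st["time_s"],st["ee_pos"],st["tool_rot"][:,0],st["opening"],st["joint_pos"])
```

```text
[[-0.    -0.948 -0.318  0.083]
 [ 1.    -0.    -0.    -0.001]
 [ 0.    -0.318  0.948 -0.143]
 [ 0.     0.     0.     1.   ]]
wrist filter_unit 0.9 [143. 211.] [508.8 266.7   0. ]
wrist turret_axis 0.68 [149. 241.] [511.9 305.7  49. ]
wrist turret_tab 0.64 [197. 235.] [559.3 293.9  49. ]
wrist three_dot_mark 0.73 [122. 187.] [483.3 258.   49. ]
wrist shutter_tab 0.84 [139. 110.] [492.7 182.5  49. ]
wrist shutter_tab 0.53 [126. 188.] [487.  258.5  49. ]
2.2667 [0.56077246 0.33566156 0.20047684] [-9.96759745e-01  8.04317223e-02  8.65372370e-04] -0.0004330217407469274 [ 3.68474149e-01  5.99703352e-01  1.38633247e+00  5.35041472e-04
  1.15628151e+00 -1.12201906e+00]
```

View pics/w1.png

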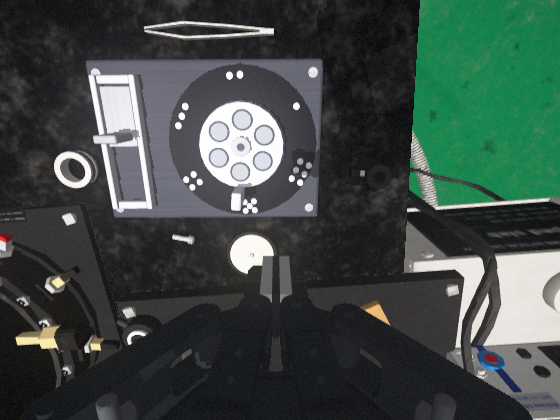

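The wrist view shows the three dots around pixel (182,116), the hub at (241,147), the tab at (236,197) and the shutter tab at (115,137). I'll check the mark direction from the dots themselves.

Run:
```python
from h import *
s=snap("wrist"); g=cv2.cvtColor(s["color"],cv2.COLOR_BGR2GRAY)
n,l,st,c=cv2.connectedComponentsWithStats((g>170).astype(np.uint8)*255)
ax=at(s,147,241,.037); print("hub",ax*1000)
for i in range(1,n):
    a=st[i,4]; p=at(s,c[i][1],c[i][0],.0185); r=np.hypot(*(p-ax)[:2])
    if 8<a<120 and .055<r<.08: print(a,np.round(c[i]),np.round(p*1000,1),"r",round(r*1e3,1),"ang",round(np.degrees(np.arctan2(p[1]-ax[1],p[0]-ax[0])),1))
n="top"; s=snap(n); locate(s,n,list(Z)[:5])
n="scene"; s=snap(n); locate(s,n,list(Z)[:5])
```

```text
hub [512.85120753 303.57493334  37.        ]
43 [240.  73.] [443.1 308.8  18.5] r 69.9 ang 175.7
44 [229.  74.] [443.2 298.2  18.5] r 69.8 ang -175.6
41 [185. 105.] [468.2 249.8  18.5] r 69.9 ang -129.7
40 [296. 104.] [477.  362.4  18.5] r 68.9 ang 121.4
40 [182. 114.] [477.  244.7  18.5] r 69.0 ang -121.3
37 [178. 124.] [486.3 239.6  18.5] r 69.2 ang -112.5
35 [194. 173.] [538.1 246.7  18.5] r 62.3 ang -66.1
33 [186. 178.] [543.1 237.8  18.5] r 72.4 ang -65.3
33 [292. 177.] [551.4 352.7  18.5] r 62.5 ang 51.9
32 [200. 180.] [547.  251.8  18.5] r 62.0 ang -56.6
34 [300. 181.] [556.7 361.8  18.5] r 72.9 ang 53.0
31 [192. 186.] [552.1 243.   18.5] r 72.2 ang -57.0
top filter_unit 0.91 [224. 290.] [504.9 270.2   0. ]
top turret_axis 0.62 [222. 290.] [507.5 270.4  49. ]
top turret_axis 0.56 [221. 271.] [508.3 304.9  49. ]
top turret_tab 0.59 [186. 274.] [570.6 300.7  49. ]
top shutter_tab 0.69 [230. 338.] [494.7 185.9  49. ]
top shutter_tab 0.46 [148. 273.] [640.2 303.3  49. ]
scene filter_unit 0.72 [244. 264.] [512.1 269.2   0. ]
scene turret_axis 0.81 [210. 248.] [515.  310.8  49. ]
scene turret_tab 0.9 [206. 276.] [558.  288.4  49. ]
scene three_dot_mark 0.62 [231. 255.] [485.8 259.   49. ]
scene three_dot_mark 0.55 [207. 305.] [591.3 250.8  49. ]
```

Axis ≈ (512.5, 304), mark at -121°, tab at about -10°. Next I'll lower the shut fingers to z = 40 mm on the tab's left side.

Request:
arm_command(motion="1 -5 20 0 0 -6 1; 1 -5 40 0 0 -12 1; 1 -5 60 0 0 -12 1; 1 -5 80 0 0 -12 1; 1 -5 100 0 0 -12 1; 1 -5 120 0 0 -12 1; 1 -5 140 0 0 -12 1; 1 -5 150 0 0 -12 1; 1 -5 160 0 0 -12 1; 1 -5 160 0 0 -12 1; 1 -5 160 0 0 -12 1")

```text
time_s: 4.13
ee_pos: [0.5613, 0.3294, 0.0404]
tool_rot: [[-0.992, -0.126, 0.0], [-0.126, 0.992, 0.0], [-0.0, 0.0, -1.0]]
ft_force: [0.4, 0.5, 0.2]
opening: -0.0
grasp_force: 0.0
```

```bash
cat >> h.py <<'E'
def rows(targets):
    """targets: list of (x,y,z mm world, tool-x yaw deg) -> printed rows"""
    st=arm.state(); R=np.array(st["tool_rot"]); p=np.array(st["ee_pos"])*1000
    y0=np.degrees(np.arctan2(R[1,0],R[0,0])); out=[]
    for x,y,z,w in targets:
        d=R.T@(np.array([x,y,z])-p); dw=(w-y0+180)%360-180
        out.append("%d %d %d 0 0 %d 1"%(*np.round(d),round(-dw)))
    print(np.round(p,1),round(y0,1)); print("; ".join(out))
def push(th,A=(512.5,304),r=50,off=19.5,z=40):
    a=np.radians(th); return (A[0]+r*np.cos(a)-off*np.sin(a),A[1]+r*np.sin(a)+off*np.cos(a),z,180+th)
E
python3 - <<'E'
from h import *
rows([push(t) for t in np.linspace(4,-52,15)])
s=snap("wrist"); cv2.imwrite("pics/w2.png",s["color"])
print(arm.state()["ft_force"])
E
```

```text
[561.3 329.4  40.4] -172.7
1 -2 0 0 0 3 1; 0 -6 0 0 0 7 1; -1 -10 0 0 0 11 1; -2 -13 0 0 0 15 1; -2 -17 0 0 0 19 1; -2 -21 0 0 0 23 1; -2 -25 0 0 0 27 1; -1 -28 0 0 0 31 1; -1 -32 0 0 0 35 1; 1 -36 0 0 0 39 1; 2 -39 0 0 0 43 1; 3 -43 0 0 0 47 1; 5 -46 0 0 0 51 1; 7 -49 0 0 0 55 1; 9 -52 0 0 0 59 1
[-0.28262904 -0.60760598  0.42807909]
```

View pics/w2.png

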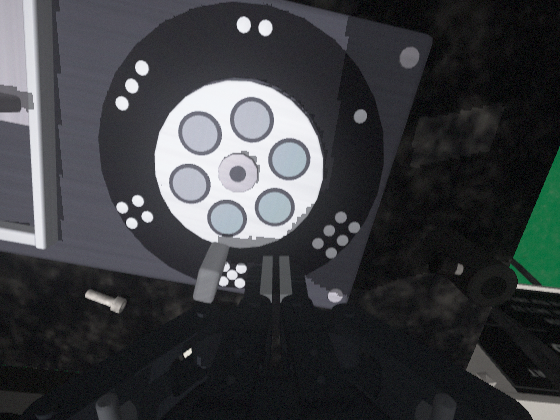

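The fingertips at pixel (275,270) stand clear beside the tab at (210,270) and above the disc. I'll start the slow arc push.

Request:
arm_command(motion="1 -2 0 0 0 3 1; 0 -6 0 0 0 7 1; -1 -10 0 0 0 11 1; -2 -13 0 0 0 15 1; -2 -17 0 0 0 19 1; -2 -21 0 0 0 23 1; -2 -25 0 0 0 27 1; -1 -28 0 0 0 31 1; -1 -32 0 0 0 35 1; 1 -36 0 0 0 39 1; 2 -39 0 0 0 43 1; 3 -43 0 0 0 47 1; 5 -46 0 0 0 51 1; 7 -49 0 0 0 55 1; 9 -52 0 0 0 59 1; 9 -52 0 0 0 59 1")

```text
time_s: 5.52
ee_pos: [0.5606, 0.2768, 0.0422]
tool_rot: [[-0.618, 0.786, 0.005], [0.786, 0.618, 0.001], [-0.002, 0.004, -1.0]]
ft_force: [1.6, -0.5, 1.6]
opening: 0.002
grasp_force: 0.4
```

Run:
```python
from h import *
s=snap("wrist"); cv2.imwrite("pics/w3.png",s["color"]); locate(s,"wrist",list(Z)[:5])
s=snap("top");  locate(s,"top",list(Z)[:5])
s=snap("scene"); cv2.imwrite("pics/s3.png",s["color"]); locate(s,"scene",list(Z)[:5])
rows([push(t) for t in np.linspace(-56,-112,15)])
```

```text
wrist filter_unit 0.56 [201. 205.] [508.4 268.9   0. ]
wrist filter_unit 0.44 [336. 290.] [617.5 219.8   0. ]
wrist turret_axis 0.62 [180. 230.] [511.6 303.   49. ]
wrist turret_tab 0.56 [275. 238.] [544.  265.3  49. ]
wrist three_dot_mark 0.83 [216. 136.] [486.9 261.2  49. ]
wrist shutter_tab 0.62 [330.  72.] [492.4 181.6  49. ]
wrist shutter_tab 0.39 [284. 388.] [607.7 308.8  49. ]
top filter_unit 0.65 [222. 290.] [510.1 270.9   0. ]
top turret_axis 0.85 [218. 269.] [513.4 308.5  49. ]
top turret_tab 0.65 [200. 290.] [545.9 270.9  49. ]
top shutter_tab 0.31 [218. 270.] [513.1 306.   49. ]
scene filter_unit 0.9 [242. 265.] [518.3 272.8   0. ]
scene turret_tab 0.56 [218. 278.] [536.2 258.6  49. ]
scene three_dot_mark 0.78 [229. 253.] [487.  265.3  49. ]
scene shutter_tab 0.61 [252. 290.] [494.1 183.2  49. ]
scene shutter_tab 0.29 [248. 260.] [466.3 221.7  49. ]
[558.7 276.6  40.3] 128.3
-1 -4 0 0 0 4 1; -2 -7 0 0 0 8 1; -3 -11 0 0 0 12 1; -3 -15 0 0 0 16 1; -4 -18 0 0 0 20 1; -4 -22 0 0 0 24 1; -3 -26 0 0 0 28 1; -3 -30 0 0 0 32 1; -2 -33 0 0 0 36 1; -1 -37 0 0 0 40 1; 1 -40 0 0 0 44 1; 2 -44 0 0 0 48 1; 4 -47 0 0 0 52 1; 6 -50 0 0 0 56 1; 8 -53 0 0 0 60 1
```

View pics/w3.png

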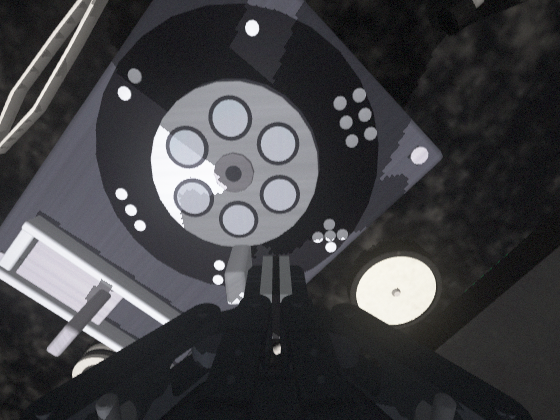

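The tab is in contact beside the fingers at pixel (238,275), at about -50°, and the unit hasn't moved. I'll continue the arc.

Request:
arm_command(motion="-1 -4 0 0 0 4 1; -2 -7 0 0 0 8 1; -3 -11 0 0 0 12 1; -3 -15 0 0 0 16 1; -4 -18 0 0 0 20 1; -4 -22 0 0 0 24 1; -3 -26 0 0 0 28 1; -3 -30 0 0 0 32 1; -2 -33 0 0 0 36 1; -1 -37 0 0 0 40 1; 1 -40 0 0 0 44 1; 2 -44 0 0 0 48 1; 4 -47 0 0 0 52 1; 6 -50 0 0 0 56 1; 8 -53 0 0 0 60 1; 8 -53 0 0 0 60 1")

```text
time_s: 7.75
ee_pos: [0.5108, 0.2497, 0.04]
tool_rot: [[0.371, 0.928, -0.002], [0.928, -0.371, -0.001], [-0.002, -0.002, -1.0]]
ft_force: [0.4, -0.2, 0.2]
opening: -0.001
grasp_force: 0.0
```

Run:
```python
from h import *
s=snap("wrist"); cv2.imwrite("pics/w4.png",s["color"]); locate(s,"wrist",list(Z)[:5])
s=snap("top");  locate(s,"top",list(Z)[:5])
s=snap("scene"); locate(s,"scene",list(Z)[:5])
rows([push(t) for t in (-115,-117,-119,-120,-121)])
```

```text
wrist filter_unit 0.59 [217. 261.] [506.6 267.    0. ]
wrist turret_axis 0.75 [181. 236.] [512.  302.9  49. ]
wrist turret_tab 0.74 [276. 237.] [492.6 258.   49. ]
wrist three_dot_mark 0.77 [278. 223.] [485.7 259.5  49. ]
top three_dot_mark 0.59 [235. 292.] [483.8 266.5  49. ]
top shutter_tab 0.49 [230. 338.] [493. 185.  49.]
scene filter_unit 0.95 [243. 264.] [515.3 271.6   0. ]
scene turret_axis 0.62 [210. 249.] [514.9 308.3  49. ]
scene turret_axis 0.41 [234. 328.] [567.8 172.8  49. ]
scene shutter_tab 0.6 [253. 289.] [491.1 182.2  49. ]
[512.1 250.1  40.3] 68.3
-1 -3 0 0 0 3 1; -1 -5 0 0 0 5 1; -2 -7 0 0 0 7 1; -2 -8 0 0 0 8 1; -2 -8 0 0 0 9 1
```

View pics/w4.png

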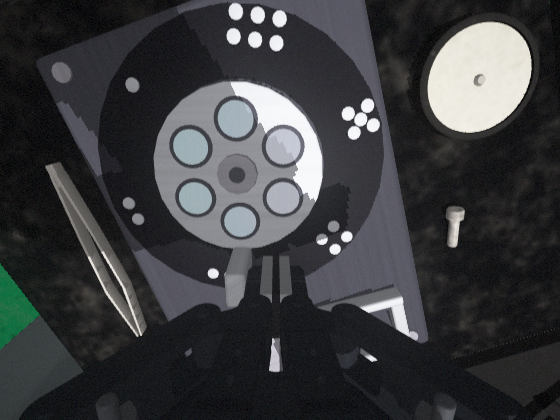

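The tab at pixel (237,277) is at about -113°, with only one of the three dots still visible to its left at (213,273). It needs roughly 7° more.

Request:
arm_command(motion="-1 -2 0 0 0 2 1; -1 -3 0 0 0 3 1; -1 -4 0 0 0 4 1; -1 -5 0 0 0 5 1; -2 -6 0 0 0 6 1; -2 -7 0 0 0 7 1; -2 -7 0 0 0 7 1; -2 -7 0 0 0 7 1")

```text
time_s: 9.32
ee_pos: [0.505, 0.251, 0.0404]
tool_rot: [[0.481, 0.877, 0.0], [0.877, -0.481, 0.0], [0.0, 0.0, -1.0]]
ft_force: [2.0, -1.1, 0.1]
opening: 0.003
grasp_force: 0.7
```

Run:
```python
from h import *
s=snap("wrist"); locate(s,"wrist",list(Z)[:5])
R=s["st"]["tool_rot"]; print(R[:,:2], s["st"]["ee_pos"])
```

```text
wrist filter_unit 0.68 [215. 266.] [507.  268.1   0. ]
wrist filter_unit 0.39 [278. 234.] [464.5 238.3   0. ]
wrist turret_axis 0.87 [182. 236.] [512.7 303.1  49. ]
wrist turret_tab 0.81 [279. 240.] [488.1 258.6  49. ]
wrist three_dot_mark 0.97 [277. 233.] [485.8 261.4  49. ]
[[ 4.80853907e-01  8.76800698e-01]
 [ 8.76800669e-01 -4.80853957e-01]
 [ 3.27787888e-04  9.15987837e-05]] [0.50497351 0.25100584 0.04039099]
```

Request:
arm_command(motion="0 5 0 0 0 0 1; 0 12 0 0 0 0 1; 0 18 0 0 0 0 1; 0 18 -20 0 0 0 1; 0 18 -45 0 0 0 1; 0 18 -80 0 0 0 1; 0 18 -115 0 0 0 1; 0 18 -150 0 0 0 1; 0 18 -150 0 0 0 1; 0 18 -150 0 0 0 1")

```text
time_s: 10.45
ee_pos: [0.5225, 0.2422, 0.1928]
tool_rot: [[0.481, 0.877, 0.005], [0.877, -0.481, 0.001], [0.004, 0.004, -1.0]]
ft_force: [0.1, 0.0, -0.2]
opening: -0.0
grasp_force: 0.0
```

Run:
```python
from h import *
s=snap("wrist"); cv2.imwrite("pics/w5.png",s["color"]); locate(s,"wrist",list(Z)[:5])
s=snap("scene"); locate(s,"scene",list(Z)[:5])
s=snap("top"); locate(s,"top",list(Z)[:5])
print(arm.state()["ee_pos"],arm.state()["tool_rot"][:,0],arm.state()["joint_pos"])
```

```text
wrist filter_unit 0.93 [170. 255.] [509.9 267.1   0. ]
wrist turret_axis 0.82 [147. 234.] [511.3 301.7  49. ]
wrist three_dot_mark 0.74 [199. 236.] [486.5 257.9  49. ]
wrist shutter_tab 0.96 [257. 281.] [495.1 181.2  49. ]
scene filter_unit 0.66 [242. 265.] [516.5 271.2   0. ]
scene turret_axis 0.86 [212. 249.] [511.7 304.2  49. ]
scene turret_tab 0.78 [232. 257.] [486.8 253.6  49. ]
scene three_dot_mark 0.9 [232. 252.] [482.7 260.8  49. ]
scene shutter_tab 0.66 [253. 289.] [491.7 182.6  49. ]
scene shutter_tab 0.52 [271. 207.] [373.4 234.4  49. ]
top filter_unit 0.84 [224. 292.] [506.2 267.1   0. ]
top turret_axis 0.54 [224. 292.] [503.8 267.8  49. ]
top turret_axis 0.52 [220. 270.] [509.7 306.7  49. ]
top three_dot_mark 0.56 [232. 296.] [488.7 259.7  49. ]
top shutter_tab 0.66 [228. 340.] [496.5 183.1  49. ]
[0.52072004 0.24217746 0.19038362] [4.80862483e-01 8.76796022e-01 8.52777542e-05] [ 2.40823741e-01  5.10225226e-01  1.60408972e+00 -1.75720431e-05
  1.02713519e+00  7.42470960e-01]
```

View pics/w5.png

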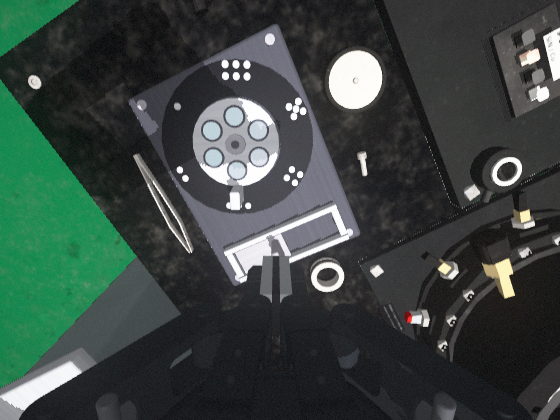

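The tab at pixel (236,200) lies in line with the hub (235,145) and the six-dot mark opposite (236,70), and it covers the three dots, so step 1 is met. The shutter is still closed, and next I'll go behind its tab.

```bash
cat >> h.py <<'E'
def sh(s,z=38): return (501.8+.996*s,181.5-.087*s,z,85)
E
python3 - <<'E'
from h import *
rows([sh(-42,190),sh(-42,38)])
E
```

```text
[520.7 242.2 190.4] 61.3
-79 -26 0 0 0 -24 1; -79 -26 152 0 0 -24 1
```

Request:
arm_command(motion="-40 -13 0 0 0 -8 1; -79 -26 0 0 0 -16 1; -79 -26 0 0 0 -24 1; -79 -26 0 0 0 -24 1; -79 -26 25 0 0 -24 1; -79 -26 50 0 0 -24 1; -79 -26 75 0 0 -24 1; -79 -26 100 0 0 -24 1; -79 -26 120 0 0 -24 1; -79 -26 135 0 0 -24 1; -79 -26 145 0 0 -24 1; -79 -26 152 0 0 -24 1; -79 -26 152 0 0 -24 1; -79 -26 152 0 0 -24 1")

```text
time_s: 12.52
ee_pos: [0.4602, 0.1855, 0.0385]
tool_rot: [[0.083, 0.997, 0.0], [0.997, -0.083, 0.0], [0.0, 0.0, -1.0]]
ft_force: [0.4, 0.6, 0.9]
opening: 0.002
grasp_force: 0.0
```

Run:
```python
from h import *
s=snap("scene"); cv2.imwrite("pics/s6.png",cv2.resize(s["color"][150:310,180:370],None,fx=3.5,fy=3.5)); locate(s,"scene",list(Z)[:5])
s=snap("wrist"); locate(s,"wrist",list(Z)[:5])
rows([sh(x) for x in (-36,-32,-28,-24,-20,-16,-12,-8,-4,0,3,6,8,10)])
```

```text
scene filter_unit 0.87 [243. 264.] [515.6 270.9   0. ]
scene filter_unit 0.6 [208. 305.] [637.9 296.6   0. ]
scene turret_axis 0.39 [208. 305.] [590.1 248.8  49. ]
scene turret_tab 0.68 [233. 255.] [483.2 255.2  49. ]
scene turret_tab 0.63 [207. 305.] [591.9 251.4  49. ]
scene shutter_tab 0.94 [252. 289.] [491.9 184.   49. ]
scene shutter_tab 0.68 [270. 206.] [373.6 237.2  49. ]
wrist filter_unit 0.82 [ 97. 348.] [507.2 269.2   0. ]
wrist filter_unit 0.68 [126. 328.] [495.9 254.3   0. ]
wrist turret_tab 0.86 [121. 328.] [488.  259.4  49. ]
wrist three_dot_mark 0.82 [122. 323.] [485.9 259.2  49. ]
wrist shutter_tab 0.91 [282. 342.] [492.5 181.2  49. ]
[459.9 185.4  38.4] 85.3
0 6 0 0 0 0 1; 0 10 0 0 0 0 1; 0 14 0 0 0 0 1; 0 18 0 0 0 0 1; 0 22 0 0 0 0 1; 0 26 0 0 0 0 1; 0 30 0 0 0 0 1; 0 34 0 0 0 0 1; 0 38 0 0 0 0 1; 0 42 0 0 0 0 1; 0 45 0 0 0 0 1; 0 48 0 0 0 0 1; 0 50 0 0 0 0 1; 0 52 0 0 0 0 1
```

View pics/s6.png

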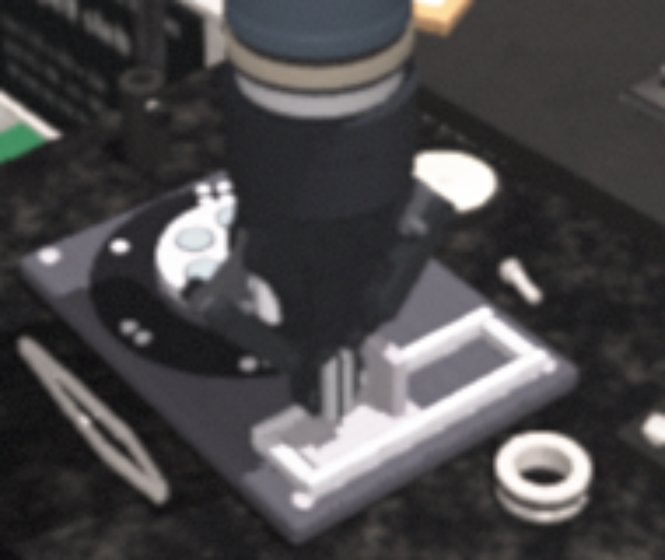

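The fingers stand between the rails at pixel (340,385), behind the shutter tab at (385,370). The turret tab is within about 2 mm of the mark place. Pushing the shutter.

Request:
arm_command(motion="0 6 0 0 0 0 1; 0 10 0 0 0 0 1; 0 14 0 0 0 0 1; 0 18 0 0 0 0 1; 0 22 0 0 0 0 1; 0 26 0 0 0 0 1; 0 30 0 0 0 0 1; 0 34 0 0 0 0 1; 0 38 0 0 0 0 1; 0 42 0 0 0 0 1; 0 45 0 0 0 0 1; 0 48 0 0 0 0 1; 0 50 0 0 0 0 1; 0 52 0 0 0 0 1; 0 52 0 0 0 0 1")

```text
time_s: 14.37
ee_pos: [0.5123, 0.181, 0.0383]
tool_rot: [[0.083, 0.997, 0.001], [0.997, -0.083, -0.0], [0.0, 0.001, -1.0]]
ft_force: [-0.1, -0.7, -0.2]
opening: 0.0
grasp_force: 0.2
```

Run:
```python
from h import *
s=snap("wrist"); locate(s,"wrist",list(Z)[:5])
s=snap("scene"); locate(s,"scene",list(Z)[:5])
st=arm.state(); print(st["ee_pos"],st["ft_force"])
```

```text
wrist filter_unit 0.74 [ 96. 257.] [508.2 269.2   0. ]
wrist turret_tab 0.78 [121. 205.] [488.3 259.3  49. ]
wrist turret_tab 0.65 [171. 445.] [590.8 229.6  49. ]
wrist shutter_tab 0.71 [280. 314.] [530.8 179.   49. ]
scene turret_axis 0.8 [212. 249.] [512.8 306.   49. ]
scene turret_tab 0.71 [233. 255.] [482.4 254.9  49. ]
scene three_dot_mark 0.71 [235. 254.] [478.5 251.2  49. ]
scene shutter_tab 0.56 [240. 305.] [530.  187.4  49. ]
[0.51176121 0.18108404 0.03833623] [ 0.16199366 -0.29695144 -0.24005633]
```

Request:
arm_command(motion="0 1 0 0 0 0 1; 0 2 0 0 0 0 1; 0 2 0 0 0 0 1")

```text
time_s: 15.22
ee_pos: [0.5133, 0.1809, 0.0382]
tool_rot: [[0.083, 0.997, -0.001], [0.997, -0.083, -0.0], [-0.0, -0.001, -1.0]]
ft_force: [-0.7, 1.2, 1.5]
opening: 0.0
grasp_force: 0.6
```

Request:
arm_command(motion="0 1 0 0 0 0 1; 0 2 0 0 0 0 1; 0 2 0 0 0 0 1")

```text
time_s: 15.47
ee_pos: [0.5153, 0.1808, 0.0382]
tool_rot: [[0.083, 0.997, -0.001], [0.997, -0.083, -0.0], [-0.0, -0.001, -1.0]]
ft_force: [-2.3, -0.5, 1.2]
opening: -0.002
grasp_force: 1.1
```

Request:
arm_command(motion="0 1 0 0 0 0 1; 0 1 0 0 0 0 1; 0 1 0 0 0 0 1")

```text
time_s: 15.72
ee_pos: [0.5154, 0.1808, 0.0382]
tool_rot: [[0.083, 0.997, -0.003], [0.997, -0.083, -0.0], [-0.0, -0.003, -1.0]]
ft_force: [-5.1, 1.1, 2.4]
opening: -0.002
grasp_force: 2.4
```

The TCP stopped advancing and the force rose to 5 N, so the shutter is at its stop. Backing off and up.

Request:
arm_command(motion="0 0 0 0 0 0 1; 0 -4 0 0 0 0 1; 0 -10 0 0 0 0 1; 0 -18 0 0 0 0 1; 0 -18 -20 0 0 0 1; 0 -18 -50 0 0 0 1; 0 -18 -90 0 0 0 1; -50 -40 -130 0 0 0 1; -90 -40 -160 0 0 0 1; -120 -40 -170 0 0 0 1; -120 -40 -170 0 0 0 1; -120 -40 -170 0 0 0 1")

```text
time_s: 16.72
ee_pos: [0.4682, 0.0613, 0.2109]
tool_rot: [[0.086, 0.996, 0.007], [0.996, -0.086, -0.002], [-0.002, 0.007, -1.0]]
ft_force: [0.2, 0.6, -0.8]
opening: 0.003
grasp_force: 0.0
```

Run:
```python
from h import *
for n in("wrist","top","scene"):
    s=snap(n); locate(s,n,list(Z)[:5]); 
    if n=="top": cv2.imwrite("pics/t7.png",cv2.resize(s["color"][130:300,180:400],None,fx=3.5,fy=3.5,interpolation=cv2.INTER_CUBIC))
```

```text
wrist shutter_tab 0.91 [ 59. 333.] [531.1 179.5  49. ]
top filter_unit 0.58 [222. 290.] [509.9 271.1   0. ]
top filter_unit 0.56 [148. 274.] [648.6 302.7   0. ]
top turret_axis 0.77 [219. 269.] [512.2 308.3  49. ]
top turret_tab 0.7 [230. 293.] [493.2 265.2  49. ]
top three_dot_mark 0.83 [233. 296.] [487.1 260.5  49. ]
scene filter_unit 0.67 [244. 262.] [510.3 271.5   0. ]
scene turret_axis 0.57 [213. 252.] [513.  299.6  49. ]
scene turret_tab 0.64 [234. 255.] [482.2 253.7  49. ]
scene three_dot_mark 0.58 [231. 258.] [490.3 256.3  49. ]
scene shutter_tab 0.59 [243. 309.] [530.8 179.4  49. ]
```

View pics/t7.png

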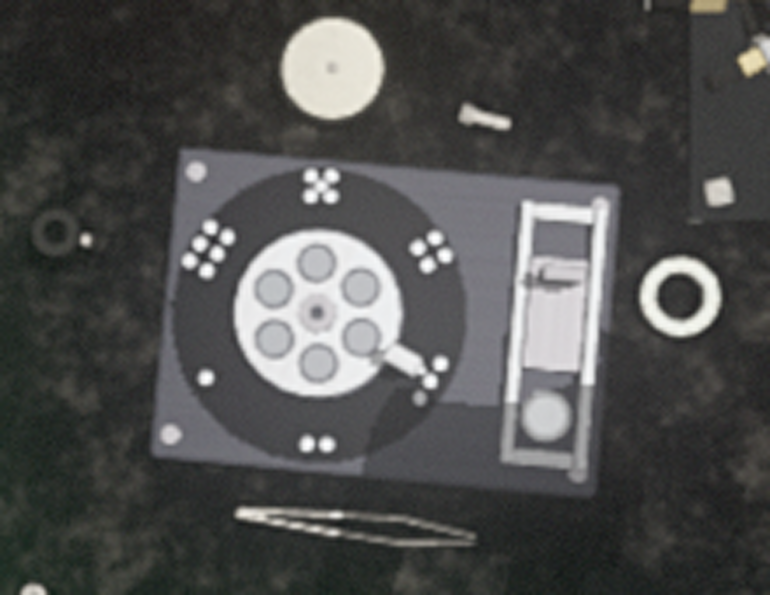

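The tab points at the middle dot at (430,381), the shutter tab has moved up to (555,280) at its stop, and everything else is where it was. Handing in.

```bash
python3 -c "
from rig import job; print(job.sign_off())"
```

```text
the job is handed in; nothing more can be done
None
```

I turned the turret tab to the three-dot mark (within about 3° in the last picture), then pushed the shutter open to its stop, and handed the job in; sign-off returned no verdict, and the unit and bystanders looked unmoved.

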